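# Hold the boiler's purge pin at mid travel with a screwdriver

### The job

Purge the boiler: take the yellow screwdriver with the black end cap out of the black tool rack and, keeping it upright in the gripper, put its blade down the blue funnel guide on the grey control box and press the spring-loaded brass pin until the red flag on the side of the box stands in the green band, about 10 mm of travel. Keep it there for at least two seconds and finish the program still holding it like that, screwdriver in the gripper and pin pressed; never push the flag down to the orange zone. Leave the red-capped screwdriver, the toggle switch, the first aid box, the wrench and the coaster as they are.

Things in the scene. Friction and masses are not known exactly. Their poses are not given: they have to be found in the camera images.
- screwdriver: The one to use: yellow round handle 28 mm diameter, 90 mm long, black end cap (top 22 mm); steel shank 7 mm diameter, 78 mm long; about 110 g. Stands upright, handle up, in either end socket of the rack, shoulder on the rack's top. Origin at the blade's tip (bottom), z along the tool up: handle from z = 78 to 168 mm. Any grasp yaw will do.
- other_screwdriver: Same screwdriver with a red end cap, in the end socket at the other side; leave alone. Origin at the tip of the blade, z up.
- tool_rack: Fixed black silicone rack, 76 (x) x 160 (y) x 85 mm high. Three 13 mm sockets right through it at y = -50, 0, +50 mm; the end ones hold the screwdrivers, tips 7 mm above the shelf, the middle one is empty. Origin at the centre of its underside, z up. A screwdriver must rise 78 mm to come clear.
- control_box: Fixed grey box 140 (x) x 200 (y) x 90 mm high, origin at the centre of its underside, z up. On its top, at x = +30, y = +30 mm, the blue funnel guide (42 mm across its mouth, 38 mm high). On its +x face a white scale with a green band and, below, an orange zone; a red flag 34 mm wide rides down it with the pin.
- guide_mouth (a point): Centre of the funnel guide's mouth, at its rim, 128 mm above the shelf; z up. Inside, the funnel narrows from 35 mm to a straight bore of 14 mm diameter that begins 12 mm below the mouth. The flat brass pin top (11 mm diameter) is at rest 16 mm below the mouth.
- purge_pin (a joint): Travel in m of the brass pin: 0 at rest (up), growing straight down as pressed, stop at 0.020. Springs back: about 3 N to start, plus 0.35 N per mm (6.5 N at 10 mm, 10 N at the stop). The red flag moves 1:1 with it: its centre is in the green band from 0.006 to 0.014 and reaches the orange zone at 0.0175.
- first_aid_box: Closed green plastic first aid box, 100 (x) x 160 (y) x 60 mm high, origin at the centre of its underside; leave alone.
- basin_wrench: Chrome basin wrench lying on the shelf, about 280 mm long along its x axis, 16 mm thick, cross bar 80 mm wide; origin on the shelf near its middle; leave alone.
- coaster: Blue ceramic coaster, 96 mm diameter, 8 mm thick, origin at the centre of its underside; leave alone.
- toggle_tip (a point): Tip of the white toggle switch lever, 40 mm long, on a small white block fixed to the shelf; leave alone.
Not all that is in view belongs to the job. Leave any purple, turquoise or white look-alike of the screwdriver alone.

How it is judged:
By the outcome, as a careful person would: the job done as asked, in the order asked, and still so for the second after the job is handed in, while the arm keeps its last pose, push and grip.
It also fails if it takes over 45 s, if anything falls off the work surface, if the arm or the gripper's body presses on something with over 40 N, if the wrist force passes 120 N, or if a joint passes its speed limit or range.

### The arm

A 6-joint arm with a two-finger parallel gripper is mounted at the origin on the work surface. World frame = base frame: x ahead of the robot, y to its left, z up, the work surface at z = 0. Lengths are in mm, angles in rad, forces in N, time in s.
With the tool pointing down it reaches from about 350 to 975 mm from the base axis. Payload 7.1 kg.
Tool frame: the origin (TCP) lies between the finger pads; the fingertips stand 14 mm ahead of it and the grasp point (between the pads) lies 5 mm behind it; z points along the fingers, y is the line along which they close (so a half turn about z gives the same grasp; the last joint's range is limited). The gripper opens to 88 mm and grips with 3 to 60 N. Pads are 20 mm wide; open, the fingers measure 115 mm over their backs; the gripper's body (75 mm by 178 mm) begins 61 mm behind the grasp point.
Start: joints at [1.164, 0.423, 1.63, -0, 1.089, -0.019], TCP at [236.313, 578.585, 236.675] pointing down, gripper open.
Joint ranges: [-3, 3], [-0.9, 2.11], [0.09, 2.58], [-1.31, 4.45], [0.11, 2.69], [-2.54, 2.54]. Speed limits (rad/s): [2.39, 2.39, 3.01, 3.14, 3.14, 3.14].

### API

Orientations are given as a rotation vector (axis times angle).
In Python, from workcell import ctrl gives the robot as it stands. The module is installed in compiled form; this text tells all that it offers.
- The arm moves only by the tool servo_tool, never from a script. Its argument "plan" is a list of rows, each a list of 3 entries, a list of its own where there are three numbers: the closure, from 0 (fully open) to 1 (shut), then the shift along the world's x, y, z in mm, then the turn about the world's z in degrees. In form: [[hand, [x, y, z], yaw], ...]. A call has 1 to 10 rows; each row is the pose to reach, as a shift and turn from the pose commanded when the call began; what a row does not reach only later rows make up. A row lasts 1/12 s, in which the tool goes at most 41.7 mm and 7.16 degrees, less where a joint would pass 70% of its speed; a pose out of reach is approached as far as the arm can. A call with a gripper value outside its range is refused whole. The fingers move at their own pace and stop on an object; the grip force is fixed at half the most. Time passes only in rows, so rows that repeat a pose let the fingers close. It gives the time, the measured TCP pose, the force, the opening and the grip force at its end, in the units of the state.
- ctrl.get_obs(): the state, without advancing time (a new reading comes with each control period).
- ctrl.get_image(name): name is "scene" or "top" or "wrist"; returns the picture (400x640x3 uint8, blue, green, red); there is no depth.
- ctrl.camera_info(name): a dict with "fovy" (degrees; the focal length in pixels is half the picture's height over the tangent of half this angle, whatever the lens; pixels are square), "cx", "cy" (the principal point, pixels), "rvec" (rotation vector, rad) and "tvec" (3), from world to camera coordinates, as OpenCV has them; the wrist camera has in their place "T_tool_cam" (4x4, takes a point from camera to tool coordinates, whose origin is the TCP and whose axes are the flange's). Camera axes: x right, y down, z forward; pixel columns grow to the right and rows downward; lengths in mm; the calibration is good to about 2 mm. A picture is of the moment at which its call begins: read the wrist's pose just before it. camera_info takes no time and is no camera call.
- ctrl.close_job(): hands the job in; it is judged then, once.
The state is a dict: "t": time; "qpos": joint angles; "qvel": joint speeds; "joint_torque": joint torques, N m; "ee_pos": TCP position; "orientation": TCP orientation; "ft_force": force on the tool from outside, world axes, zero at the start; "moment": the same for the moment, N m; "width": finger opening in mm; "grasp_force": force on a finger pad.
Only numpy, scipy, OpenCV 4.12 (cv2) and the standard library are available. Lean on these libraries where they do the work, as an engineer would, in place of code of your own. Each camera call takes 0.05 s, during which the arm holds its last target. There are 200 camera calls.

## Working session

There is one attempt and no reset: what is moved stays moved. The work goes in short steps, Python scripts to look and compute and a tool call to move; the robot and the scene stay as the last step left them, time stands still between calls to the robot, and variables do not carry over. Pictures are saved under pics/ and viewed, at most 10 in all, crops included, and the job is handed in when it is done.

Besides the shell and the picture viewer there is one more tool, called after ">>>" in YAML: its name, and indented under it one key for each argument. servo_tool: Moves the arm, as the interface text tells. Its arguments: {"type":"object","properties":{"plan":{"type":"array"}},"required":["plan"]}

```bash
mkdir -p pics; cat > h.py <<'E'
import numpy as np, cv2
from workcell import ctrl
def cam(name):
    i=ctrl.camera_info(name); f=200/np.tan(np.radians(i['fovy'])/2)
    K=np.array([[f,0,i['cx']],[0,f,i['cy']],[0,0,1.]])
    if name=='wrist':
        o=ctrl.get_obs(); T=np.eye(4); T[:3,:3]=cv2.Rodrigues(np.array(o['orientation'],float))[0]; T[:3,3]=o['ee_pos']
        M=np.linalg.inv(T@np.array(i['T_tool_cam']))
        return K,M[:3,:3],M[:3,3]
    return K,cv2.Rodrigues(np.array(i['rvec'],float))[0],np.array(i['tvec'],float).ravel()
def ray(c,u,v):
    K,R,t=c; d=R.T@np.linalg.inv(K)@np.array([u,v,1.]); return -R.T@t,d/np.linalg.norm(d)
def onz(c,u,v,z):
    o,d=ray(c,u,v); return o+d*(z-o[2])/d[2]
def proj(c,p):
    K,R,t=c; q=K@(R@np.array(p,float)+t); return q[:2]/q[2]
def two(c1,p1,c2,p2):
    A=[];b=[]
    for c,p in((c1,p1),(c2,p2)):
        o,d=ray(c,*p); P=np.eye(3)-np.outer(d,d); A.append(P); b.append(P@o)
    return np.linalg.lstsq(np.vstack(A),np.hstack(b),rcond=None)[0]
E
python3 - <<'E'
from h import *
for n in('scene','top'):
    im=ctrl.get_image(n); cv2.imwrite(f'pics/{n}0.png',im); c=cam(n); print(n,ctrl.camera_info(n), -c[1].T@c[2])
print(ctrl.camera_info('wrist'),ctrl.get_obs())
E
```

```text
scene {'fovy': 43.73535794773741, 'cx': 325.08314321980606, 'cy': 196.62725121727124, 'rvec': array([ 1.85531676,  1.50903177, -0.66249295]), 'tvec': array([ -96.20037533, -256.8334635 , 1914.31813643])} [1584.86271543 -260.10164879 1077.2136154 ]
top {'fovy': 52.183354860347336, 'cx': 325.5114154184715, 'cy': 200.3374687608454, 'rvec': array([ 2.17185716, -2.14113289,  0.12265573]), 'tvec': array([ -38.92213183,  523.40441388, 1360.82428144])} [ 357.35262516  -41.4781179  1413.46683894]
{'fovy': 59.61400716588511, 'cx': 320.1081330098896, 'cy': 197.853472960021, 'T_tool_cam': array([[ 5.24771693e-04, -9.64753041e-01, -2.63156407e-01,
         7.08278165e+01],
       [ 9.99999688e-01,  3.51028281e-04,  7.07244526e-04,
         1.24416899e+00],
       [-5.89940967e-04, -2.63156696e-01,  9.64752925e-01,
        -1.47729505e+02],
       [ 0.00000000e+00,  0.00000000e+00,  0.00000000e+00,
         1.00000000e+00]])} {'t': 0.1, 'qpos': array([ 1.16400733e+00,  4.23760342e-01,  1.63059962e+00, -4.78094772e-06,
        1.08860195e+00, -1.90180430e-02]), 'qvel': array([-0.0016934 , -0.00272642, -0.00150807, -0.00115204,  0.00135678,
        0.00146273]), 'joint_torque': array([ 1.61951548e-04, -5.45609665e+01, -2.74322838e+01,  6.45243097e-02,
        1.87959289e-02, -3.80463644e-05]), 'ee_pos': array([236.12677036, 578.1611728 , 235.98744842]), 'orientation': array([-6.05241619e-01, -3.08244883e+00,  2.10348073e-03]), 'ft_force': array([ 0.2610683 , -0.54096503, -0.01556618]), 'moment': array([-0.01580907,  0.021379  , -0.03077468]), 'grasp_force': 0.0, 'width': 87.51103130490965}
```

View pics/scene0.png

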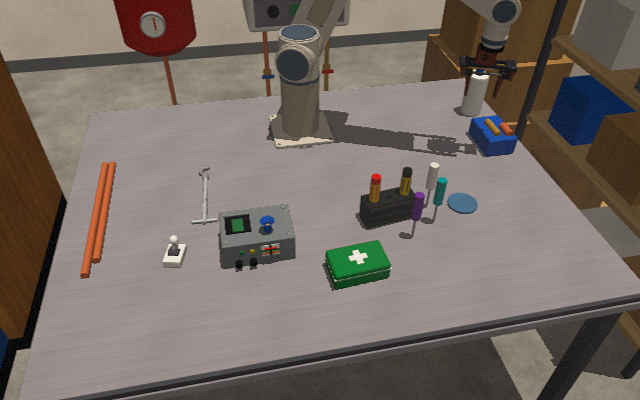

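View pics/top0.png

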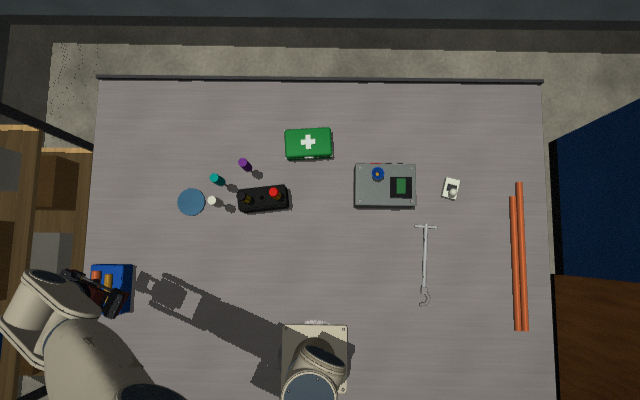

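The scene view shows the black-capped screwdriver's cap at (407,172), the red cap at (376,180) and the funnel at (267,220). The purple, turquoise and white look-alikes stand beside the rack. In the top view the black cap is near (247,199), the red cap at (274,192) and the funnel at (377,173).

```bash
python3 - <<'E'
from h import *
S=cv2.imread('pics/scene0.png');T=cv2.imread('pics/top0.png');cs,ct=cam('scene'),cam('top')
def blobs(im,lo,hi,box):
    h=cv2.cvtColor(im,cv2.COLOR_BGR2HSV); m=cv2.inRange(h,lo,hi); x0,y0,x1,y1=box
    k=np.zeros_like(m);k[y0:y1,x0:x1]=m[y0:y1,x0:x1]
    n,_,st,ce=cv2.connectedComponentsWithStats(k); return [(st[i].tolist(),ce[i].round(1).tolist()) for i in range(1,n) if st[i][4]>5]
for nm,im,box in(('S',S,(200,150,460,270)),('T',T,(180,130,420,220))):
    for c,lo,hi in(('yellow',(15,120,70),(32,255,255)),('red',(0,180,120),(8,255,255)),('blue',(100,160,60),(125,255,255)),('turq',(85,120,60),(95,255,255)),('purple',(130,100,50),(150,255,255))):
        print(nm,c,blobs(im,lo,hi,box))
a=cv2.resize(S[150:250,340:460],None,fx=4,fy=4,interpolation=2); b=cv2.resize(T[150:230,180:300],None,fx=4,fy=4,interpolation=2)
cv2.imwrite('pics/c1.png',np.vstack([a,b[:,:480]])[:600] if 0 else cv2.resize(np.vstack([a,b]),(400,600)))
E
```

```text
S yellow [([400, 177, 11, 19, 143], [404.9, 186.0]), ([369, 184, 11, 19, 132], [374.3, 193.1]), ([250, 249, 5, 5, 21], [252.0, 251.0])]
S red [([372, 174, 9, 6, 44], [376.0, 176.5]), ([265, 247, 11, 3, 16], [269.8, 247.8])]
S blue [([260, 216, 14, 17, 143], [266.8, 222.6])]
S turq [([434, 177, 13, 29, 232], [439.8, 190.5])]
S purple [([411, 192, 14, 29, 252], [417.4, 205.7])]
T yellow [([376, 172, 3, 4, 8], [376.9, 173.5])]
T red [([269, 188, 9, 8, 60], [272.9, 191.5])]
T blue [([372, 167, 12, 12, 104], [377.6, 172.5])]
T turq [([210, 173, 9, 9, 63], [213.8, 177.2])]
T purple [([238, 158, 9, 11, 62], [242.4, 162.3])]
```

View pics/c1.png

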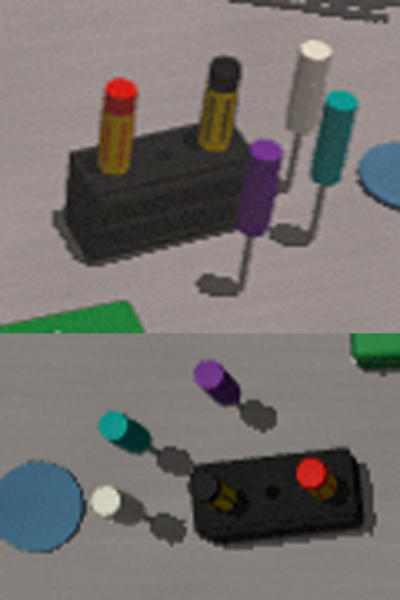

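The crop shows the black cap's top centre at about (242,196) in the top view and (407.5,169) in the scene view, with all three look-alikes on the shelf close by.

```bash
python3 - <<'E'
from h import *
cs,ct=cam('scene'),cam('top')
for n,t,s,z in(('black',(242.1,196.1),(407.5,169),175),('red',(272.9,191.5),(376.5,176),175),('white',(211.5,200),(434.5,164.5),168),('turq',(213.5,177),(442.5,180),168),('purple',(242,161.5),(419.5,195),168),('funnel',(377.6,172.5),(267,218.5),128)):
    print(n,onz(ct,*t,z).round(1),onz(cs,*s,z).round(1),two(ct,t,cs,s).round(1))
E
```

```text
black [516.1 223.1 175. ] [517.8 231.  175. ] [517.2 227.1 174.4]
red [531.6 129.1 175. ] [531.6 132.4 175. ] [531.9 130.6 175.4]
white [503.6 318.3 168. ] [504.3 321.5 168. ] [504.1 320.  167.7]
turq [575.4 315.6 168. ] [577.5 317.2 168. ] [576.  317.  166.6]
purple [625.5 229.1 168. ] [626.8 229.  168. ] [625.7 229.4 167. ]
funnel [ 604.1 -197.2  128. ] [ 596.2 -194.4  128. ] [ 603.  -195.6  134.7]
```

>>> servo_tool:
  plan:
    - [0,[0,0,65],-10]
    - [0,[40,-50,65],-20]
    - [0,[280,-350,65],-45]
    - [0,[280,-350,65],-45]
    - [0,[280,-350,65],-45]
    - [0,[280,-350,65],-45]
    - [0,[280,-350,65],-45]
    - [0,[280,-350,65],-45]
    - [0,[280,-350,65],-45]
    - [0,[280,-350,65],-45]

```text
t: 0.93
ee_pos: [469.6, 285.9, 299.9]
orientation: [-1.739, -2.616, 0.001]
ft_force: [0.7, 0.9, 0.0]
width: 87.8
grasp_force: 0.0
```

>>> servo_tool:
  plan:
    - [0,[0,0,0],0]
    - [0,[0,0,0],0]
    - [0,[0,0,0],0]
    - [0,[0,0,0],0]
    - [0,[0,0,0],0]
    - [0,[0,0,0],0]

```text
t: 1.43
ee_pos: [468.2, 288.9, 299.9]
orientation: [-1.736, -2.618, 0.0]
ft_force: [0.2, 0.1, -0.2]
width: 88.0
grasp_force: 0.0
```

>>> servo_tool:
  plan:
    - [0,[25,-31,0],0]
    - [0,[49,-62,0],0]
    - [0,[49,-62,0],0]
    - [0,[49,-62,0],0]
    - [0,[49,-62,0],0]
    - [0,[49,-62,0],0]

```text
t: 1.93
ee_pos: [517.1, 226.8, 299.9]
orientation: [-1.737, -2.617, 0.0]
ft_force: [0.1, -0.1, 0.5]
width: 87.9
grasp_force: 0.0
```

```bash
python3 - <<'E'
from h import *
c=cam('wrist'); im=ctrl.get_image('wrist'); cv2.imwrite('pics/w1.png',im); print(ctrl.get_obs()['ee_pos'],proj(c,(517,227,175)),proj(c,(517,227,85)), proj(c,(531,131,175)))
E
```

```text
[517.17070337 226.85068508 299.96037638] [317.9663778  194.89307062] [318.48949624 173.21776512] [290.30995518 298.30041192]
```

View pics/w1.png

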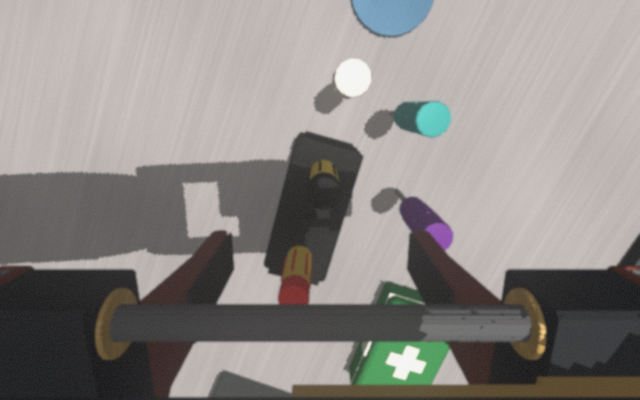

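The wrist view shows the black cap near (324,190), the red cap near (294,292), and purple at (437,236) to the right. I'll refine the position with masks.

```bash
python3 - <<'E'
from h import *
c=cam('wrist'); im=cv2.imread('pics/w1.png'); h=cv2.cvtColor(im,cv2.COLOR_BGR2HSV)
m=cv2.inRange(h,(15,100,60),(32,255,255)); m[:,:300]=0; m[230:]=0; m[:140]=0
ys,xs=np.where(m>0); print('yellow',xs.min(),xs.max(),ys.min(),ys.max(),xs.mean())
g=cv2.cvtColor(im,cv2.COLOR_BGR2GRAY)[160:225,295:355]
cv2.imwrite('pics/w1c.png',cv2.resize(cv2.convertScaleAbs(g,alpha=3),None,fx=8,fy=8,interpolation=2))
for uv in((324,190),(324,187),(324,193)): print(onz(c,*uv,175))
print('red',onz(c,294,292,175))
E
```

```text
yellow 310 336 160 177 322.0558139534884
[519.95258128 232.71031312 175.        ]
[518.98065932 234.99262645 175.        ]
[520.92903224 230.41736457 175.        ]
red [531.77323189 138.05765366 175.        ]
```

View pics/w1c.png

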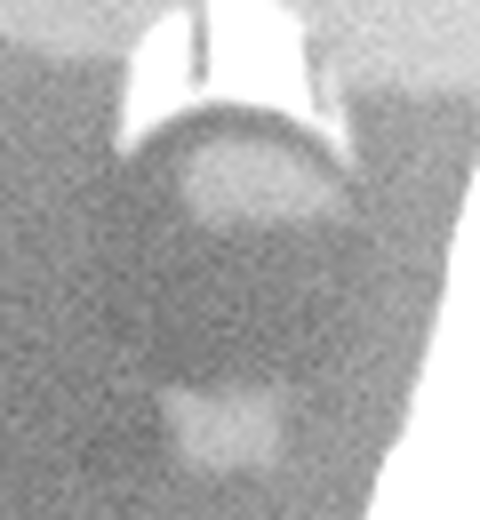

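The enlarged crop puts the cap's top centre at about (324.5,194.5), so the screwdriver is near (520,229). I'll descend there.

>>> servo_tool:
  plan:
    - [0,[3,2,-30],0]
    - [0,[3,2,-60],0]
    - [0,[3,2,-90],0]
    - [0,[3,2,-120],0]
    - [0,[3,2,-145],0]
    - [0,[3,2,-160],0]
    - [0,[3,2,-168],0]
    - [0,[3,2,-168],0]
    - [0,[3,2,-168],0]

```text
t: 2.73
ee_pos: [520.9, 228.4, 132.4]
orientation: [1.738, 2.617, 0.0]
ft_force: [1.0, 0.0, 0.7]
width: 87.9
grasp_force: 0.0
```

```bash
python3 - <<'E'
from h import *
im=ctrl.get_image('wrist'); cv2.imwrite('pics/w2.png',im);o=ctrl.get_obs(); print(o['ee_pos'],o['ft_force'])
E
```

```text
[521.42919463 228.51276845 133.00700164] [-0.6909232   0.44151495 -0.35849586]
```

View pics/w2.png

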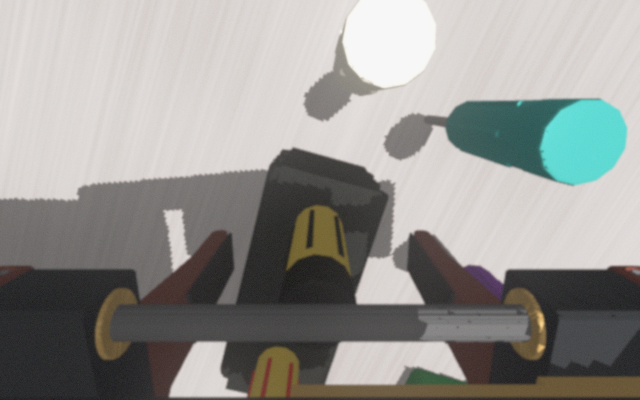

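The wrist view shows the handle centred between the fingers: handle axis u≈320, fingers about 232 and 411, far bottom edge of the handle at row 206.

```bash
python3 - <<'E'
from h import *
c=cam('wrist'); o=ctrl.get_obs(); p=onz(c,321,206,85)
R=cv2.Rodrigues(np.array(o['orientation'],float))[0]; print(R.T@(p-o['ee_pos']), R[:,0],R[:,1])
E
```

```text
[13.76582553  2.24058934 48.01091379] [-3.87852419e-01  9.21721487e-01  3.16551265e-05] [0.92172043 0.38785192 0.00152657]
```

>>> servo_tool:
  plan:
    - [1,[0,0,0],0]
    - [1,[0,0,0],0]
    - [1,[0,0,0],0]
    - [1,[0,0,0],0]
    - [1,[0,0,0],0]
    - [1,[0,0,0],0]
    - [1,[0,0,0],0]
    - [1,[0,0,0],0]
    - [1,[0,0,0],0]
    - [1,[0,0,0],0]

```text
t: 3.62
ee_pos: [520.9, 227.8, 131.9]
orientation: [-1.739, -2.616, 0.0]
ft_force: [-0.5, 0.6, -0.6]
width: 27.3
grasp_force: 30.0
```

>>> servo_tool:
  plan:
    - [1,[0,0,8],0]
    - [1,[0,0,20],0]
    - [1,[0,0,40],0]
    - [1,[0,0,65],0]
    - [1,[0,0,90],0]
    - [1,[0,0,120],0]
    - [1,[0,0,150],0]
    - [1,[0,0,180],0]
    - [1,[0,0,198],0]
    - [1,[0,0,205],0]

```text
t: 4.45
ee_pos: [522.1, 228.3, 341.8]
orientation: [1.737, 2.613, 0.009]
ft_force: [0.9, 0.3, -0.9]
width: 27.7
grasp_force: 30.0
```

```bash
python3 - <<'E'
from h import *
T=cv2.imread('pics/top0.png');S=cv2.imread('pics/scene0.png')
ct,cs=cam('top'),cam('scene')
# funnel: rim ellipse from blue mask, rough; box top corners etc.
for n,im,c,box in(('top',T,ct,(360,155,400,185)),('scene',S,cs,(250,205,285,240))):
    h=cv2.cvtColor(im,cv2.COLOR_BGR2HSV);m=cv2.inRange(h,(100,120,40),(128,255,255));x0,y0,x1,y1=box
    ys,xs=np.where(m[y0:y1,x0:x1]>0);print(n,xs.min()+x0,xs.max()+x0,ys.min()+y0,ys.max()+y0)
g=np.hstack([cv2.resize(T[155:215,345:425],(400,300),interpolation=2),cv2.resize(S[200:275,205:305],(400,300),interpolation=2)])
im=ctrl.get_image('scene'); 
g2=np.hstack([cv2.resize(im[90:240,320:520],(400,300),interpolation=2),cv2.resize(ctrl.get_image('wrist'),(400,300))])
cv2.imwrite('pics/g.png',np.vstack([g,g2]))
E
```

```text
top 372 383 167 179
scene 260 274 216 232
```

View pics/g.png

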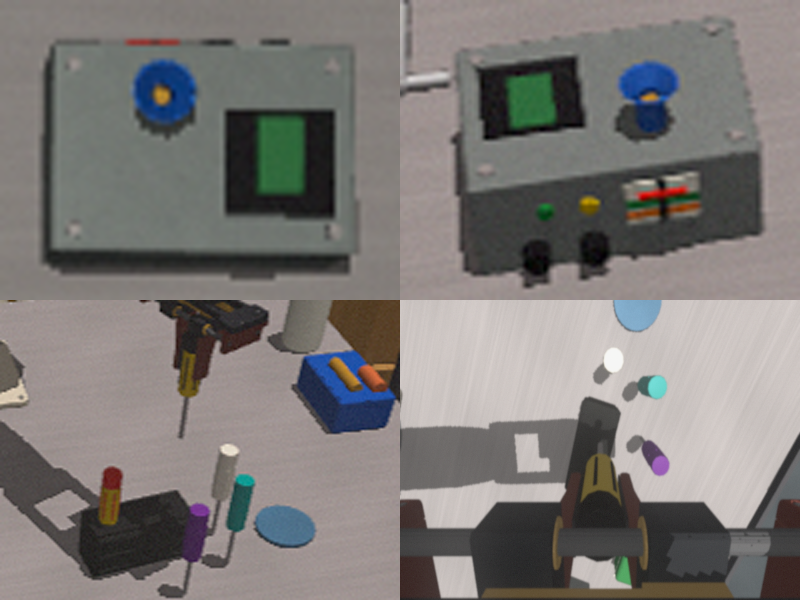

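The screwdriver is held clear of the rack and the others are undisturbed. The rim centre is at about (378,173.4) in the top view and (267,220.5) in the scene view. Next I'll carry it over.

>>> servo_tool:
  plan:
    - [1,[2,-15,0],0]
    - [1,[8,-45,0],0]
    - [1,[15,-80,0],0]
    - [1,[22,-115,0],0]
    - [1,[29,-150,0],0]
    - [1,[36,-185,0],0]
    - [1,[43,-220,0],0]
    - [1,[49,-250,0],0]
    - [1,[53,-270,0],0]
    - [1,[54,-275,0],0]

```text
t: 5.38
ee_pos: [574.4, -50.2, 334.9]
orientation: [-1.742, -2.612, 0.003]
ft_force: [-0.3, 0.3, -2.0]
width: 27.9
grasp_force: 30.0
```

>>> servo_tool:
  plan:
    - [1,[5,-25,0],0]
    - [1,[12,-60,-5],0]
    - [1,[18,-95,-10],0]
    - [1,[24,-125,-15],0]
    - [1,[27,-143,-20],0]
    - [1,[27,-148,-25],0]
    - [1,[27,-148,-30],0]
    - [1,[27,-148,-30],0]
    - [1,[27,-148,-30],0]
    - [1,[27,-148,-30],0]

```text
t: 6.22
ee_pos: [602.0, -193.8, 307.1]
orientation: [-1.737, -2.618, -0.0]
ft_force: [0.0, -0.0, -1.3]
width: 27.8
grasp_force: 30.0
```

```bash
python3 - <<'E'
from h import *
ct,cs=cam('top'),cam('scene')
o=ctrl.get_obs();print(o['ee_pos'],o['orientation'],o['ft_force'])
t,s=(377.7,173.1),(266.7,220.2)
print(onz(ct,*t,128),onz(cs,*s,128),two(ct,t,cs,s))
im=ctrl.get_image('scene');cv2.imwrite('pics/s3.png',im);w=ctrl.get_image('wrist');cv2.imwrite('pics/w3.png',w)
cv2.imwrite('pics/g3.png',np.hstack([cv2.resize(im[130:250,225:315],(400,533),interpolation=2)[:400],w[:,120:520]]))
e=o['ee_pos'];print(proj(cs,(e[0],e[1],e[2]-125)),proj(cs,(e[0],e[1],e[2]-47)))
cw=cam('wrist');print(proj(cw,(e[0],e[1],e[2]-125)),proj(cw,(602,-196,128)))
E
```

```text
[ 601.95645604 -193.78817614  307.11903043] [-1.73691806e+00 -2.61752679e+00 -2.84554554e-04] [ 0.02536206 -0.00617282 -1.29452439]
[ 602.19022214 -197.55342553  128.        ] [ 602.62502513 -196.02763425  128.        ] [ 602.31693989 -196.78683391  127.88825207]
[266.24451669 205.26898696] [264.32723316 182.69759639]
[317.81382266 194.48983943] [317.27511601 182.24661631]
```

View pics/g3.png

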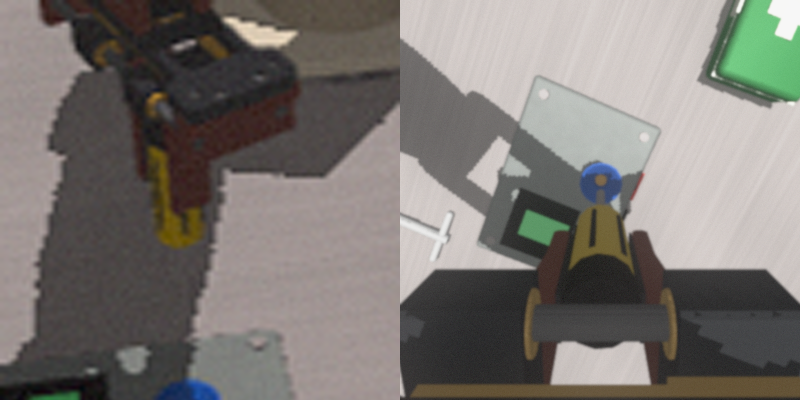

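The wrist view shows the tip near (320,190), overlapping the funnel centre at about (322,184). I'll come closer so that both are at the same depth and can be compared directly.

>>> servo_tool:
  plan:
    - [1,[0,-3,-15],0]
    - [1,[0,-3,-30],0]
    - [1,[0,-3,-40],0]
    - [1,[0,-3,-44],0]
    - [1,[0,-3,-44],0]
    - [1,[0,-3,-44],0]

```text
t: 6.82
ee_pos: [602.2, -198.1, 263.4]
orientation: [1.738, 2.616, 0.0]
ft_force: [-0.5, -0.3, -0.8]
width: 27.6
grasp_force: 30.0
```

```bash
python3 - <<'E'
from h import *
cs=cam('scene');o=ctrl.get_obs();e=o['ee_pos'];print(e,o['ft_force'])
cw=cam('wrist');w=ctrl.get_image('wrist');cv2.imwrite('pics/w4.png',w);im=ctrl.get_image('scene');cv2.imwrite('pics/s4.png',im)
h=cv2.cvtColor(w,cv2.COLOR_BGR2HSV);m=cv2.inRange(h,(100,120,40),(128,255,255));m[:100]=0;m[260:]=0;m[:,:250]=0;m[:,390:]=0
cn=max(cv2.findContours(m,0,1)[0],key=len);print('bbox',cv2.boundingRect(cn),'ell',cv2.fitEllipse(cv2.convexHull(cn)))
print('tip pred',proj(cw,(e[0],e[1],e[2]-125)),'mouth pred',proj(cw,(602.3,-196.8,128)))
print('scene tip pred',proj(cs,(e[0],e[1],e[2]-125)))
cv2.imwrite('pics/g4.png',np.hstack([cv2.resize(w[140:230,280:370],(400,400),interpolation=2),cv2.resize(im[180:240,237:297],(400,400),interpolation=2)]))
E
```

```text
[ 602.19207365 -198.06592397  263.40691368] [-0.50117298 -0.28460737 -0.82653032]
bbox (300, 167, 46, 40) ell ((322.18731689453125, 189.0377197265625), (43.566192626953125, 45.919700622558594), 95.11979675292969)
tip pred [317.90581231 195.11426129] mouth pred [318.67958226 190.63235797]
scene tip pred [265.69127225 217.4355759 ]
```

View pics/g4.png

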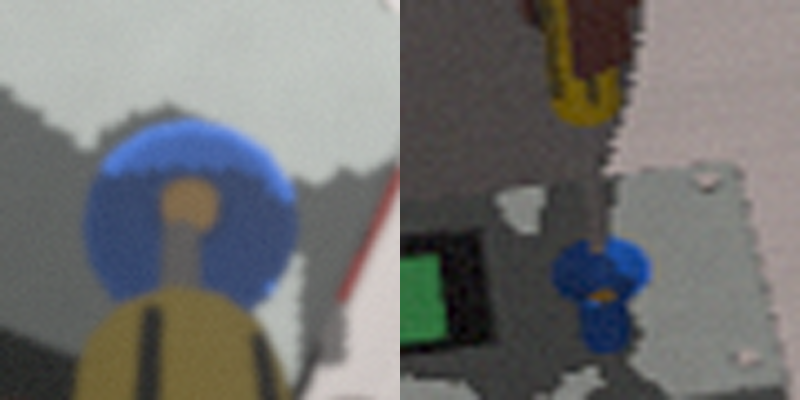

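The close view shows the tip at (321,193.5) and the mouth centre at (322.5,190.5), at nearly the same depth. The remaining offset is about 1 mm in x and y. I'll correct it and go down slowly, watching the force.

>>> servo_tool:
  plan:
    - [1,[1,1,0],0]
    - [1,[1,1,-4],0]
    - [1,[1,1,-8],0]
    - [1,[1,1,-11],0]
    - [1,[1,1,-14],0]
    - [1,[1,1,-16],0]
    - [1,[1,1,-18],0]
    - [1,[1,1,-20],0]
    - [1,[1,1,-20],0]
    - [1,[1,1,-20],0]

```text
t: 7.75
ee_pos: [602.9, -197.2, 242.9]
orientation: [-1.739, -2.616, 0.0]
ft_force: [-0.4, -0.9, -1.9]
width: 27.4
grasp_force: 30.0
```

>>> servo_tool:
  plan:
    - [1,[0,0,-1],0]
    - [1,[0,0,-2],0]
    - [1,[0,0,-3],0]
    - [1,[0,0,-4],0]
    - [1,[0,0,-4],0]
    - [1,[0,0,-4],0]

```text
t: 8.25
ee_pos: [602.9, -197.2, 238.9]
orientation: [-1.739, -2.616, 0.0]
ft_force: [-0.2, -0.5, -0.3]
width: 27.9
grasp_force: 30.0
```

>>> servo_tool:
  plan:
    - [1,[0,0,-1],0]
    - [1,[0,0,-2],0]
    - [1,[0,0,-2],0]
    - [1,[0,0,-2],0]

```text
t: 8.58
ee_pos: [603.0, -197.2, 237.0]
orientation: [1.739, 2.616, -0.0]
ft_force: [-0.5, -0.6, -0.8]
width: 27.6
grasp_force: 30.0
```

>>> servo_tool:
  plan:
    - [1,[0,0,-1],0]
    - [1,[0,0,-2],0]
    - [1,[0,0,-2],0]
    - [1,[0,0,-2],0]

```text
t: 8.92
ee_pos: [603.0, -197.3, 235.2]
orientation: [1.739, 2.616, 0.0]
ft_force: [-1.4, -0.7, 1.8]
width: 27.9
grasp_force: 30.0
```

>>> servo_tool:
  plan:
    - [1,[0,0,-1],0]
    - [1,[0,0,-2],0]
    - [1,[0,0,-3],0]
    - [1,[0,0,-4],0]
    - [1,[0,0,-4],0]
    - [1,[0,0,-4],0]

```text
t: 9.42
ee_pos: [603.0, -197.2, 231.0]
orientation: [1.739, 2.616, 0.0]
ft_force: [-0.5, -0.3, 3.3]
width: 27.6
grasp_force: 30.0
```

```bash
cat > flag.py <<'E'
from h import *
def flag(im):
    r=im[235:262,255:290].astype(float); e=np.clip(r[...,2]-np.maximum(r[...,1],r[...,0])-60,0,None)
    # saturated red only (hue): exclude orange where G is well above B
    e[(r[...,1]-r[...,0])>0.25*r[...,2]]=0
    ys,xs=np.mgrid[235:262,255:290]; return (e*xs).sum()/e.sum(),(e*ys).sum()/e.sum(),e.sum()
o=ctrl.get_obs(); c=cam('scene'); p=np.array([672,-197,60.]) 
print(o['ee_pos'],o['ft_force'],'px/mm',proj(c,p-[0,0,1])-proj(c,p))
print('ref',flag(cv2.imread('pics/scene0.png')),flag(cv2.imread('pics/s4.png')))
print('now',[np.round(flag(ctrl.get_image('scene')),2) for _ in range(2)])
E
python3 flag.py
```

```text
[ 603.04565841 -197.22478672  231.02230781] [-0.46553327 -0.26586843  3.28681514] px/mm [0.02071897 0.24716497]
ref (np.float64(269.92359932088283), np.float64(247.74080362195812), np.float64(1767.0)) (np.float64(269.6279069767442), np.float64(248.11627906976744), np.float64(301.0))
now [array([270.06, 249.47, 331.  ]), array([270.02, 249.46, 303.  ])]
```

>>> servo_tool:
  plan:
    - [1,[0,0,-1],0]
    - [1,[0,0,-2],0]
    - [1,[0,0,-3],0]
    - [1,[0,0,-4],0]
    - [1,[0,0,-5],0]
    - [1,[0,0,-5],0]
    - [1,[0,0,-5],0]
    - [1,[0,0,-5],0]

```text
t: 10.18
ee_pos: [603.1, -197.3, 226.1]
orientation: [1.739, 2.616, 0.0]
ft_force: [-0.4, -0.6, 5.8]
width: 27.7
grasp_force: 30.0
```

```bash
python3 flag.py; python3 -c "
from h import *
im=ctrl.get_image('scene');b=cv2.imread('pics/scene0.png')
cv2.imwrite('pics/g5.png',np.hstack([cv2.resize(b[215:270,230:300],(400,314),interpolation=2),cv2.resize(im[215:270,230:300],(400,314),interpolation=2)]))"
```

```text
[ 603.06082085 -197.268521    226.09067045] [-0.38472737 -0.58952333  5.780365  ] px/mm [0.02071897 0.24716497]
ref (np.float64(269.92359932088283), np.float64(247.74080362195812), np.float64(1767.0)) (np.float64(269.6279069767442), np.float64(248.11627906976744), np.float64(301.0))
now [array([270.29, 250.71, 427.  ]), array([269.77, 250.77, 372.  ])]
```

View pics/g5.png

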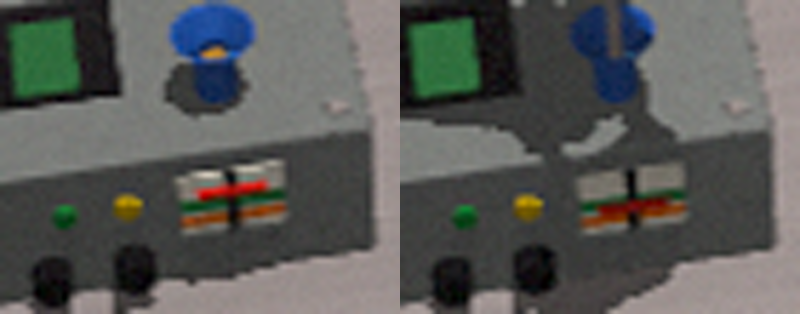

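The flag has moved from crop (233,189) to (632,207), which is inside the green band but toward its lower edge. I estimate 10.5–12 mm of travel, so I'll ease up 1 mm and hold.

>>> servo_tool:
  plan:
    - [1,[0,0,1],0]
    - [1,[0,0,1],0]
    - [1,[0,0,1],0]
    - [1,[0,0,1],0]
    - [1,[0,0,1],0]
    - [1,[0,0,1],0]
    - [1,[0,0,1],0]
    - [1,[0,0,1],0]
    - [1,[0,0,1],0]
    - [1,[0,0,1],0]

```text
t: 11.17
ee_pos: [603.0, -197.2, 227.1]
orientation: [1.739, 2.616, 0.0]
ft_force: [-0.8, -0.3, 5.4]
width: 27.5
grasp_force: 30.0
```

>>> servo_tool:
  plan:
    - [1,[0,0,0],0]
    - [1,[0,0,0],0]
    - [1,[0,0,0],0]
    - [1,[0,0,0],0]
    - [1,[0,0,0],0]
    - [1,[0,0,0],0]
    - [1,[0,0,0],0]
    - [1,[0,0,0],0]
    - [1,[0,0,0],0]
    - [1,[0,0,0],0]

```text
t: 12.0
ee_pos: [603.0, -197.2, 227.1]
orientation: [1.739, 2.616, 0.0]
ft_force: [-0.5, 0.5, 6.1]
width: 27.7
grasp_force: 30.0
```

>>> servo_tool:
  plan:
    - [1,[0,0,0],0]
    - [1,[0,0,0],0]
    - [1,[0,0,0],0]
    - [1,[0,0,0],0]
    - [1,[0,0,0],0]
    - [1,[0,0,0],0]
    - [1,[0,0,0],0]
    - [1,[0,0,0],0]
    - [1,[0,0,0],0]
    - [1,[0,0,0],0]

```text
t: 12.83
ee_pos: [603.1, -197.2, 227.1]
orientation: [1.739, 2.616, 0.0]
ft_force: [-0.8, -0.3, 5.1]
width: 27.8
grasp_force: 30.0
```

>>> servo_tool:
  plan:
    - [1,[0,0,0],0]
    - [1,[0,0,0],0]
    - [1,[0,0,0],0]
    - [1,[0,0,0],0]
    - [1,[0,0,0],0]
    - [1,[0,0,0],0]
    - [1,[0,0,0],0]
    - [1,[0,0,0],0]
    - [1,[0,0,0],0]
    - [1,[0,0,0],0]

```text
t: 13.67
ee_pos: [603.0, -197.2, 227.1]
orientation: [1.739, 2.616, 0.0]
ft_force: [-0.3, 0.1, 5.5]
width: 27.6
grasp_force: 30.0
```

```bash
python3 flag.py
```

```text
[ 603.03746995 -197.24542309  227.12651086] [-0.26539768  0.09814464  5.49403234] px/mm [0.02071897 0.24716497]
ref (np.float64(269.92359932088283), np.float64(247.74080362195812), np.float64(1767.0)) (np.float64(269.6279069767442), np.float64(248.11627906976744), np.float64(301.0))
now [array([269.99, 250.53, 357.  ]), array([269.81, 250.5 , 348.  ])]
```

The pin is pressed about 10 mm and steady: the flag has moved 2.4 px (about 9.7 mm) and the force is about 6.6 N. It has held for over 2 s.

```bash
python3 -c "
from workcell import ctrl
print(ctrl.close_job())"
```

```text
the job is handed in; nothing more can be done
None
```

I handed the job in with the black-capped screwdriver upright in the gripper, its blade in the funnel and the pin pressed about 10 mm; by measurement the flag stayed in the green band for over 2 s, and nothing I saw suggested that anything else was touched.

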